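# Snap the retaining clip onto the pivot pin

## Task

Take the red-handled fork tool from the grey board and with its fork push the yellow split clip sideways along the arm into the groove of the pivot pin, gently, until it snaps fully home round the pin. Never handle the clip with the fingers and never force it once it is home. Then put the tool back upright on its board, let go, and leave the other things on the bench as they are.

Things in the scene. Friction and masses are not known exactly. Their poses are not given: they have to be found in the camera images.
- pivot_unit: Fixed pivot: blue base plate 150 x 96 x 10 mm, on it a flat aluminium arm, 56 mm wide, its top 18 mm above the bench, from x = -104 mm to a round end about the steel pin. Origin on the pin's axis at bench level; z up; +x is the way the clip must be pushed.
- pin_groove (a point): On the pin's axis, at the arm's top, where the pin's groove begins. Groove: 16 mm diameter, 8 mm high; above it the pin's head, 25 mm diameter, 12 mm high (its top 38 mm above the bench). Axes as the pivot unit.
- clip: Loose yellow split clip, 6 mm thick, flat on the arm with its origin 55 to 65 mm before the pin, up to 5 mm off the line, up to 0.2 rad askew. Origin: centre of its seat (on the pin's axis when home), underside; mouth to +x. Two sprung arms end in bumps at x = 6 mm, 13 mm apart, which must spring open over the groove. Bridge behind the seat 34 mm wide (y +-17 mm).
- clip_back (a point): Middle of the clip's flat back, 17 mm behind its origin, mid-thickness. A tail 9 mm wide sticks out 10 mm backward (-x) from here; the prongs go on either side of it and push on the flat back. The clip meets the pin when its origin is 12 mm short, takes about 4 to 8 N to push on, then pulls itself home. Over 18 N of fork on clip spoils it.
- fork_tool: Loose fork tool, 0.18 kg. Origin under the middle of the handle; z up; blade to +x. Red handle 38 (x) x 22 (y) mm, 50 mm high: grasp across y. Dark blade 6 mm thick, 0.5 mm over the slick white sole, two prongs (y 6.75 to 15.25 mm each side), gap 13.5 mm wide, 18 mm deep. Prong tips at x = 50 to 74 mm: the blade is clamped anywhere in that range, anew each time, not measured.
- rest_board: Fixed grey board 65 x 120 x 16 mm, the tool's rest. Origin at the centre of its underside, top at z = 16 mm, long side along its y. At the start the tool stands at board (0, -18) mm with its blade to the board's +y.
- plier_round: Blue-handled pliers lying loose, 143 x 48 x 13 mm, origin at the centre of the underside; leave alone.
- loupe: Folding loupe lying loose, 62 x 30 x 16 mm, origin at the centre of the underside; leave alone.
Mind the look-alikes: they are no part of the job. What is shaped like the fork_tool but turquoise is not meant.

How it is judged:
By the outcome, as a careful person would: the job done as asked, in the order asked, and still so for the second after the job is handed in, with the robot touching nothing.
It also fails if it takes over 64 s, if anything falls off the work surface, if the arm or the gripper's body presses on something with over 40 N, if the wrist force passes 120 N, or if a joint passes its speed limit or range.

## Robot

A 6-joint arm with a two-finger parallel gripper is mounted at the origin on a cart in front of the work surface, level with it; the furniture and walls round the work are solid. World frame = base frame: x ahead of the robot, y to its left, z up, the work surface at z = 0. Lengths are in m, angles in rad, forces in N, time in s.
With the tool pointing down it reaches from about 0.35 to 0.975 m from the base axis. Payload 4.9 kg.
Tool frame: the origin (TCP) lies between the finger pads; the fingertips stand 14 mm ahead of it and the grasp point (between the pads) lies 5 mm behind it (manip.finger_overhang is the distance from the TCP to the fingertips, in m); z points along the fingers, y is the line along which they close (so a half turn about z gives the same grasp; the last joint's range is limited). The gripper opens to 85 mm and grips with 20 to 120 N. Pads are 22 mm wide; open, the fingers measure 114 mm over their backs; the gripper's body (76 mm by 85 mm) begins 54 mm behind the grasp point. The pads swing forward as they close: fully open they stand 13 mm farther back than shut.
Start: joints at [-1.271, 0.053, 1.613, -0, 1.476, -0.119], TCP at [0.254, -0.571, 0.245] pointing down, gripper open.
Joint ranges: [-3.01, 3.01], [-1.01, 2.22], [0.06, 2.58], [-1.02, 4.17], [0.09, 2.62], [-3.14, 3.14]. Speed limits (rad/s): [2.57, 2.57, 3.14, 3.14, 3.14, 3.14].

## Interface

Orientations are given as a unit quaternion [w, x, y, z].
In Python, from plant import manip, grab_frame gives the robot as it stands.
- The arm moves only by the tool servo_tool, never from a script. Its argument "deltas" is a list that holds one entry, the list of rows, each a list of 5 numbers: the opening in per cent of the stroke, from 0 (shut) to 100 (fully open), then the shift along the world's x, y, z in m, then the turn about the world's z in degrees. A call has exactly 8 rows; each row shifts and turns the commanded pose from where the row before left it; what a row does not reach is not made up. A row lasts 1/10 s, in which the tool goes at most 50 mm and 8.59 degrees, less where a joint would pass 70% of its speed; a pose out of reach is approached as far as the arm can. A call is refused whole if a number of a shift passes 0.05 or a number of a turn 8.59, either way. A call with a gripper value outside its range is refused whole. The fingers move at their own pace and stop on an object; the grip force is fixed at half the most. Time passes only in rows, so rows that do not move let the fingers close, or fill a call up. It gives the time, the measured TCP pose, the force, the opening and the grip force at its end, in the units of the state.
- manip.state(): the state, without advancing time (a new reading comes with each control period).
- grab_frame(name): name is "scene" or "top"; returns a dict with "pixels" (384x512x3 uint8, red, green, blue), "z_map" (384x512 float32, m along the optical axis (not along the pixel's ray), 0 where there is no reading), "fx", "fy", "cx", "cy" (pixels), "rvec" (rotation vector, rad) and "tvec" (3), from world to camera coordinates, as OpenCV has them. Camera axes: x right, y down, z forward; pixel columns grow to the right and rows downward; lengths in m; the calibration is good to about 2 mm. A picture is of the moment at which its call begins.
- manip.job_done(): hands the job in; it is judged then, once.
The state is a dict: "time": time; "joint_pos": joint angles; "joint_vel": joint speeds; "joint_efforts": joint torques, N m; "tool_pos": TCP position; "tool_rot": TCP orientation; "contact_force": force on the tool from outside, world axes, zero at the start; "ft_torque": the same for the moment, N m; "gripper_width": opening from 0.0 (shut) to 1.0 (fully open); "grasp_force": force on a finger pad.
Only numpy, scipy, OpenCV 4.12 (cv2) and the standard library are available. Lean on these libraries where they do the work, as an engineer would, in place of code of your own. Each camera call takes 0.05 s, during which the arm holds its last target. There are 200 camera calls.

## Working session

There is one attempt and no reset: what is moved stays moved. The work goes in short steps, Python scripts to look and compute and a tool call to move; the robot and the scene stay as the last step left them, time stands still between calls to the robot, and variables do not carry over. Pictures are saved under pics/ and viewed, at most 10 in all, crops included, and the job is handed in when it is done.

Besides the shell and the picture viewer there is one more tool, called in YAML: its name, and indented under it one key for each argument. servo_tool: Moves the arm, as the interface text tells. Its arguments: {"type":"object","properties":{"deltas":{"type":"array"}},"required":["deltas"]}

```bash
mkdir -p pics
cat > h.py <<'E'
import numpy as np,cv2
from plant import manip,grab_frame
def grab(n):
    f=grab_frame(n); f['R']=cv2.Rodrigues(np.array(f['rvec'],float))[0]; f['t']=np.array(f['tvec'],float).ravel(); return f
def save(f,p,crop=None,s=1):
    im=f['pixels'][:,:,::-1]
    if crop: u0,v0,u1,v1=crop; im=im[v0:v1,u0:u1]
    cv2.imwrite(p,cv2.resize(im,None,fx=s,fy=s,interpolation=cv2.INTER_CUBIC))
def ray(f,uv,z):
    uv=np.atleast_2d(np.array(uv,float)); d=np.c_[(uv[:,0]-f['cx'])/f['fx'],(uv[:,1]-f['cy'])/f['fy'],np.ones(len(uv))]@f['R']
    c=-f['R'].T@f['t']; return c+d*((z-c[2])/d[:,2])[:,None]
def cloud(f):
    v,u=np.mgrid[:384,:512]; z=f['z_map']; p=np.dstack([(u-f['cx'])/f['fx']*z,(v-f['cy'])/f['fy']*z,z]).reshape(-1,3)
    return ((p-f['t'])@f['R']).reshape(384,512,3)
def proj(f,P):
    p=np.atleast_2d(P)@f['R'].T+f['t']; return np.c_[p[:,0]/p[:,2]*f['fx']+f['cx'],p[:,1]/p[:,2]*f['fy']+f['cy']]
E
python3 - <<'E'
from h import *
for n in ('scene','top'):
    f=grab(n); save(f,f'pics/{n}0.png',s=1.5); print(n,-f['R'].T@f['t'],f['fx'])
print(manip.state())
E
```

```text
scene [0.04997072 0.8950616  0.38264589] 357.0087376384553
top [0.37303632 0.23807118 0.90520146] 385.1076650594156
{'time': 0.1, 'joint_pos': array([-1.27099745e+00,  5.32786910e-02,  1.61418539e+00,  1.51488507e-05,
        1.47600246e+00, -1.18981312e-01]), 'joint_vel': array([-0.0010612 , -0.00104447, -0.00217089,  0.0010498 ,  0.00085723,
       -0.00030324]), 'joint_efforts': array([ 3.64794369e-04, -3.94906175e+01, -3.71362388e+01, -7.60941748e-05,
        3.94882460e-03, -1.29594920e-05]), 'tool_pos': array([ 0.25400517, -0.57045543,  0.24417633]), 'tool_rot': array([-9.33796399e-04,  9.78157595e-01,  2.07862555e-01, -7.70835050e-05]), 'contact_force': array([ 0.40054075,  0.65631634, -0.59693872]), 'ft_torque': array([ 0.03038831, -0.03308392,  0.00465412]), 'grasp_force': 0.0, 'gripper_width': 0.9996334239621024}
```

View pics/top0.png

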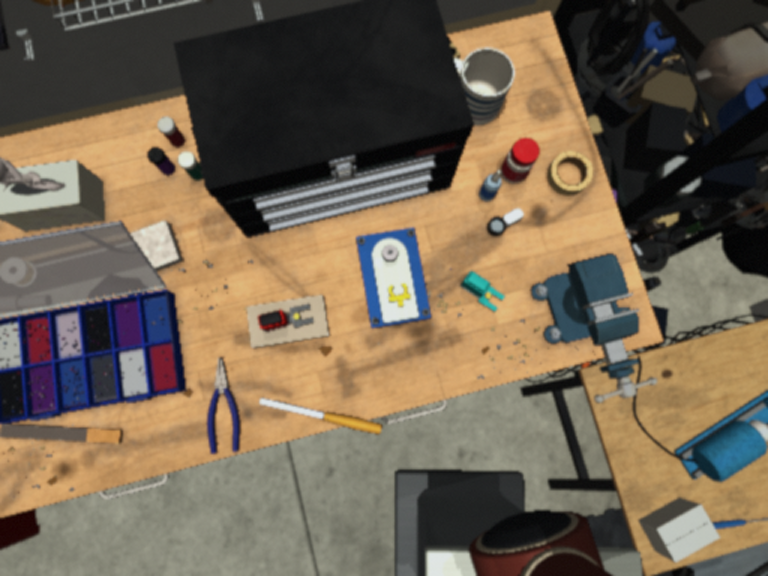

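View pics/scene0.png

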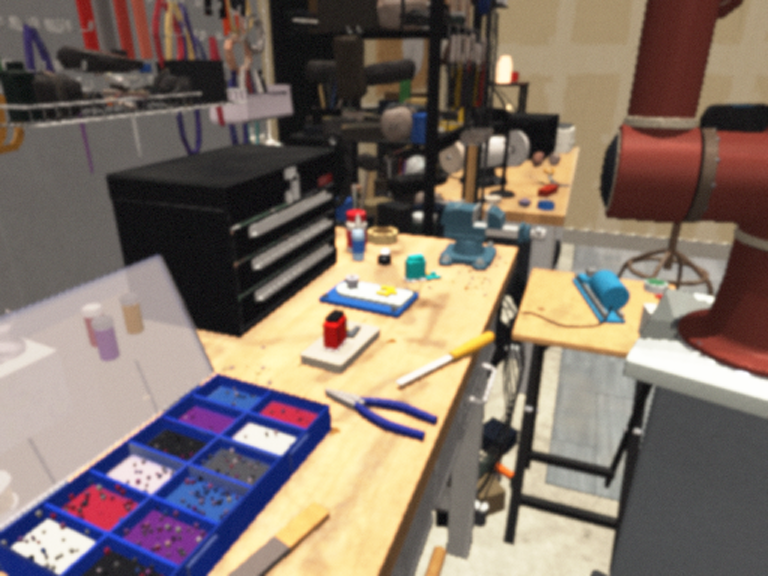

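The top picture (1.5x) shows the fork candidates: red-handled tool on the grey board at (273,320), turquoise look-alike at (482,288). The clip is at (399,295) and the pin at (391,252). I choose the red one, and check it in a close crop along with the measurements.

Run:
```python
from h import *
f=grab('top'); save(f,'pics/crop1.png',(155,145,305,240),5)
hsv=cv2.cvtColor(f['pixels'],cv2.COLOR_RGB2HSV); C=cloud(f)
def m(lo,hi,box):
    k=cv2.inRange(hsv,np.array(lo),np.array(hi)); b=np.zeros_like(k); u0,v0,u1,v1=box; b[v0:v1,u0:u1]=255; return k&b
red=m((0,140,60),(8,255,255),(160,195,225,235))|m((172,140,60),(180,255,255),(160,195,225,235))
yel=m((22,130,120),(35,255,255),(240,180,295,215))
blu=m((100,130,50),(125,255,255),(232,145,295,225))
brd=m((5,10,60),(25,110,220),(160,195,222,235))
def rep(n,k,z):
    p=np.argwhere(k)[:,::-1]; w=ray(f,p,z)[:,:2].astype(np.float32); h=C[k>0][:,2]
    r=cv2.minAreaRect(w); print(n,len(p),'cen',w.mean(0),'rect',r,'hmed',np.median(h),np.percentile(h,95)); return w
rep('red',red,.066); rep('yel',yel,.024); rep('blue',blu,.010)
# board via height
b=((C[:,:,2]>.009)&(C[:,:,2]<.024)).astype(np.uint8); bb=np.zeros_like(b); bb[195:235,155:225]=1; k=b&bb
n,l,s,_=cv2.connectedComponentsWithStats(k); k=(l==1+s[1:,4].argmax()).astype(np.uint8); rep('board',k,.016)
# pin head
b=((C[:,:,2]>.030)&(C[:,:,2]<.045)).astype(np.uint8); bb=np.zeros_like(b); bb[150:185,245:280]=1; rep('pin',b&bb,.038)
for lo,n in (((180,120),'toolbox'),):
    q=C[60:160,120:315].reshape(-1,3); q=q[q[:,2]>.06]; print('toolbox x',np.percentile(q[:,0],[1,99]),'y',np.percentile(q[:,1],[1,99]),'z',np.percentile(q[:,2],99))
    for y in (.1,.15,.2,.25,.3,.35): s=q[abs(q[:,1]-y)<.02]; print(y,len(s) and s[:,0].min())
```

```text
red 84 cen [0.4792854 0.3841467] rect ((0.481957346200943, 0.3884064853191376), (0.021721281111240387, 0.039555665105581284), 16.76763153076172) hmed 0.05683011913352819 0.06525179446137566
yel 76 cen [0.52800626 0.20291334] rect ((0.5283019542694092, 0.20201346278190613), (0.029939280822873116, 0.029216039925813675), 7.066275596618652) hmed 0.024216549365830866 0.027036457313320623
blue 887 cen [0.5663594 0.2134231] rect ((0.5601220726966858, 0.210728257894516), (0.14681054651737213, 0.09278734773397446), 10.06664752960205) hmed 0.010643123450014435 0.013167395511704951
board 1190 cen [0.48672885 0.3717796 ] rect ((0.48746615648269653, 0.37487009167671204), (0.06589943170547485, 0.12029846012592316), 9.813018798828125) hmed 0.01671477851749071 0.022147506973221497
pin 89 cen [0.5922457  0.21734922] rect ((0.5932992100715637, 0.21733208000659943), (0.023859113454818726, 0.02088106796145439), 0.46813157200813293) hmed 0.038783531648512955 0.04119817166193985
toolbox x [0.62175084 0.75172183] y [0.12374309 0.4690591 ] z 0.23807100900556014
0.1 0.70760281158811
0.15 0.6816222564298458
0.2 0.6676760982036697
0.25 0.3730363178886407
0.3 0.6410572375898793
0.35 0.6271588542315266
```

View pics/crop1.png

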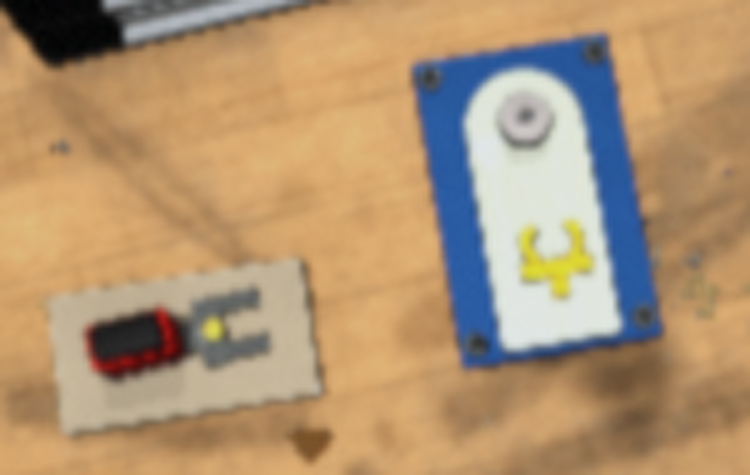

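The crop shows the red-handled fork at crop (135,338), prongs to (265,330), on the grey board. It also shows the clip at crop (557,262), tail down, and the pin at (525,115). The choice is confirmed, so I move over to the tool.

servo_tool:
  deltas:
    - [[100,0.0096,0.04,0,3.16],[100,0.0096,0.04,0,3.16],[100,0.0096,0.04,0,3.16],[100,0.0096,0.04,0,3.16],[100,0.0096,0.04,0,3.16],[100,0.0096,0.04,0,3.16],[100,0.0096,0.04,0,3.16],[100,0.0096,0.04,0,3.16]]

```text
time: 0.95
tool_pos: [0.3309, -0.2493, 0.245]
tool_rot: [-0.0, 0.909, 0.418, 0.0]
contact_force: [1.2, -0.4, -0.1]
gripper_width: 0.998
grasp_force: 0.0
```

servo_tool:
  deltas:
    - [[100,0.0096,0.04,0,3.16],[100,0.0096,0.04,0,3.16],[100,0.0096,0.04,0,3.16],[100,0.0096,0.04,0,3.16],[100,0.0096,0.04,0,3.16],[100,0.0096,0.04,0,3.16],[100,0.0096,0.04,0,3.16],[100,0.0096,0.04,0,3.16]]

```text
time: 1.75
tool_pos: [0.4076, 0.0708, 0.2452]
tool_rot: [0.0, 0.795, 0.607, 0.0]
contact_force: [0.4, -0.0, -0.0]
gripper_width: 1.002
grasp_force: 0.0
```

servo_tool:
  deltas:
    - [[100,0.0096,0.04,0,3.16],[100,0.0096,0.04,0,3.16],[100,0.0096,0.04,0,3.16],[100,0.0096,0.04,0,3.16],[100,0.0096,0.04,0,3.16],[100,0.0096,0.04,0,3.16],[100,0.0096,0.04,0,3.16],[100,0,0,0,0]]

```text
time: 2.55
tool_pos: [0.4748, 0.3525, 0.2441]
tool_rot: [-0.001, 0.663, 0.749, -0.0]
contact_force: [-0.8, -0.6, -0.8]
gripper_width: 0.999
grasp_force: 0.0
```

```bash
cat >> h.py <<'E'
from scipy.spatial.transform import Rotation as Ro
def st():
    s=manip.state(); q=s['tool_rot']; y=Ro.from_quat(q,scalar_first=True).apply([0,1,0])
    print('t %.2f'%s['time'],'p',s['tool_pos'].round(4),'yline %.2f'%np.degrees(np.arctan2(y[1],y[0])),'F',s['contact_force'].round(2),'w %.3f g %.1f'%(s['gripper_width'],s['grasp_force']),'j',s['joint_pos'].round(2)); return s
E
python3 -c "from h import *;st()"
```

```text
t 2.55 p [0.4748 0.3525 0.2441] yline 6.94 F [-0.84 -0.59 -0.81] w 0.999 g 0.0 j [ 0.51 -0.03  1.69  0.    1.47  0.39]
```

servo_tool:
  deltas:
    - [[100,0.0095,0.039,-0.02,2.86],[100,0,0,-0.035,0],[100,0,0,-0.035,0],[100,0,0,-0.035,0],[100,0,0,-0.03,0],[100,0,0,-0.025,0],[100,0,0,-0.015,0],[100,0,0,-0.007,0]]

```text
time: 3.35
tool_pos: [0.4835, 0.387, 0.0415]
tool_rot: [-0.0, 0.646, 0.763, -0.001]
contact_force: [-0.4, 0.1, -0.5]
gripper_width: 1.001
grasp_force: 0.0
```

servo_tool:
  deltas:
    - [[0,0,0,0,0],[0,0,0,0,0],[0,0,0,0,0],[0,0,0,0,0],[0,0,0,0,0],[0,0,0,0,0],[0,0,0,0,0],[0,0,0,0,0]]

```text
time: 4.15
tool_pos: [0.4854, 0.3886, 0.0448]
tool_rot: [0.0, 0.646, 0.763, 0.001]
contact_force: [-0.5, -0.6, 7.1]
gripper_width: 0.248
grasp_force: 59.4
```

```bash
python3 -c "
from h import *;st()
f=grab('top');save(f,'pics/g.png',(155,170,255,240),6)"
```

```text
t 4.15 p [0.4854 0.3886 0.0448] yline 9.54 F [-0.47 -0.6   7.13] w 0.248 g 59.4 j [ 0.56  0.24  1.76 -0.    1.14  0.39]
```

View pics/g.png

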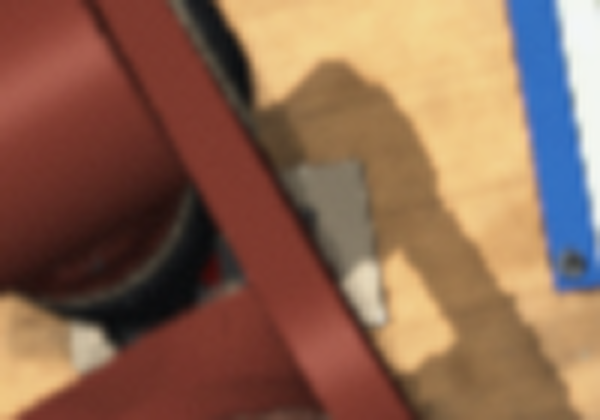

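servo_tool:
  deltas:
    - [[0,0,0,0.01,0],[0,0,0,0.02,0],[0,0,0,0.025,0],[0,0,0,0.025,0],[0,0,0,0.02,0],[0,-0.005,-0.02,0,8],[0,-0.005,-0.02,0,8],[0,-0.005,-0.02,0,8]]

```text
time: 5.0
tool_pos: [0.4686, 0.3272, 0.1429]
tool_rot: [-0.0, 0.47, 0.882, -0.001]
contact_force: [0.8, 1.1, -1.6]
gripper_width: 0.248
grasp_force: 58.5
```

servo_tool:
  deltas:
    - [[0,-0.005,-0.02,0,8],[0,-0.005,-0.02,0,8],[0,-0.005,-0.02,0,8],[0,-0.005,-0.02,0,8],[0,-0.006,-0.02,0,8],[0,-0.006,-0.02,0,8],[0,-0.006,-0.02,0,8],[0,0,0,0,8]]

```text
time: 5.8
tool_pos: [0.4301, 0.1862, 0.1425]
tool_rot: [-0.001, -0.068, 0.998, -0.0]
contact_force: [0.4, 0.6, -1.9]
gripper_width: 0.247
grasp_force: 58.8
```

servo_tool:
  deltas:
    - [[0,0,0,-0.02,2],[0,0,0,-0.02,0],[0,0,0,0,0],[0,0,0,0,0],[0,0,0,0,0],[0,0,0,0,0],[0,0,0,0,0],[0,0,0,0,0]]

```text
time: 6.6
tool_pos: [0.4318, 0.1881, 0.1039]
tool_rot: [0.0, -0.083, 0.997, 0.0]
contact_force: [0.1, -1.0, -2.7]
gripper_width: 0.244
grasp_force: 58.9
```

Run:
```python
from h import *
st(); f=grab('top'); a=f['pixels'][130:260,190:320,::-1]; g=grab('scene'); b=g['pixels'][150:250,190:320,::-1]
r=lambda x:cv2.resize(x,None,fx=4,fy=4,interpolation=cv2.INTER_CUBIC)
cv2.imwrite('pics/t1.png',r(a)); cv2.imwrite('pics/s1.png',cv2.resize(r(b),None,fx=1.2,fy=1.2))
np.savez('f1.npz',px=f['pixels'],z=f['z_map'])
```

```text
t 6.60 p [0.4318 0.1881 0.1039] yline 99.54 F [ 0.09 -1.05 -2.75] w 0.244 g 58.9 j [ 0.25 -0.19  2.09 -0.    1.24 -1.48]
```

View pics/t1.png

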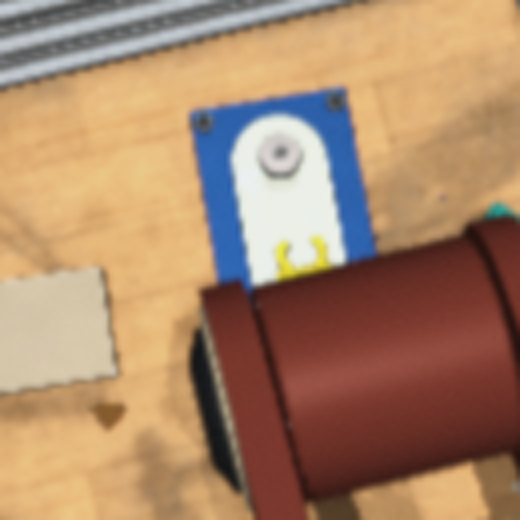

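View pics/s1.png

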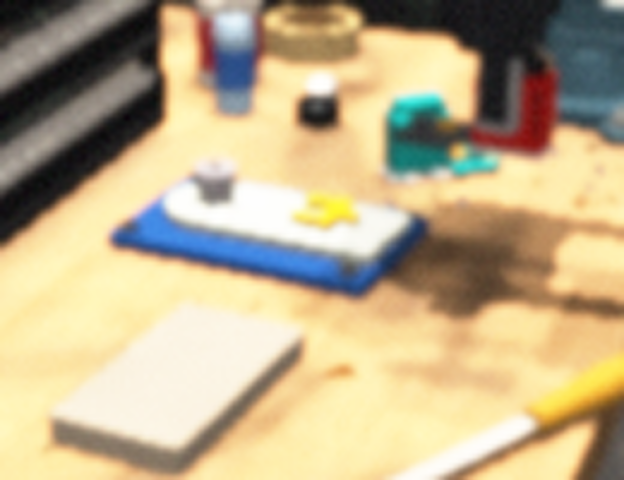

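The top view shows the pin at crop (280,152) and the clip's two arms at (283,258) and (320,250), with the wrist hiding the fork. The scene view shows the blade's tip at about (410,130), held level. I measure the clip and the prong tips from the first close crop.

Run:
```python
from h import *
f=grab('top'); im=cv2.imread('pics/crop1.png'); hsv=cv2.cvtColor(im,cv2.COLOR_BGR2HSV)
def W(k,z):
    p=np.argwhere(k)[:,::-1].astype(float); return ray(f,np.c_[155+(p[:,0]+.5)/5-.5,145+(p[:,1]+.5)/5-.5],z)[:,:2]
a=np.radians(10); ex=np.array([np.cos(a),np.sin(a)]); ey=np.array([-ex[1],ex[0]]); o=np.array([.5935,.2167])
def box(k,u0,v0,u1,v1): b=np.zeros_like(k); b[v0:v1,u0:u1]=k[v0:v1,u0:u1]; return b
# plate, arm edges
blu=box(cv2.inRange(hsv,(100,130,50),(125,255,255)),400,20,680,380)
pl=(W(blu,.010)-o)
c=cv2.convexHull(pl.astype(np.float32)); print('plate',cv2.minAreaRect(c))
wh=box(cv2.inRange(hsv,(0,0,170),(180,60,255)),450,60,640,360); w=W(wh,.018)-o
for x in (-95,-85,-20,-10):
    s=w[abs(w@ex*1e3-x)<3]@ey*1e3; print('arm edges',x,s.min().round(1),s.max().round(1))
y=box(cv2.inRange(hsv,(20,130,110),(38,255,255)),500,200,610,310); q=(W(y,.024)-o); q=np.c_[q@ex,q@ey]*1e3
print('clip ext',q.min(0),q.max(0))
for x in np.arange(-96,-40,4):
    s=q[abs(q[:,0]-x)<2,1]
    if len(s): s.sort(); g=np.diff(s); j=g.argmax(); print(x,s[0].round(1),s[-1].round(1),'gap',(s[j].round(1),s[j+1].round(1)) if g[j]>3 else '')
pin=ray(f,[[155+525/5,145+118/5]],.038)[0,:2]-o; print('pin',pin@ex,pin@ey)
# fork
t=np.array([.170,-.985]); n=np.array([.985,.17]); tcp=np.array([.4854,.3886])
d=box(cv2.inRange(hsv,(0,0,30),(180,255,140)),190,280,285,375); r=(W(d,.0225)-tcp); r=np.c_[r@t,r@n]*1e3
for l in np.arange(10,80,4):
    s=r[abs(r[:,0]-l)<2,1]; print('fork',l,len(s),(s.min().round(1),s.max().round(1)) if len(s) else '')
```

```text
plate ((-0.03334352374076843, -0.005860097706317902), (0.1473541557788849, 0.0930614247918129), 10.255067825317383)
arm edges -95 -28.4 28.5
arm edges -85 -28.4 28.5
arm edges -20 -28.4 28.6
arm edges -10 -28.1 28.8
clip ext [-82.68710829 -18.70267294] [-50.18828808  12.74243261]
-84 -5.3 -1.5 gap 
-80 -5.9 0.3 gap 
-76 -7.1 0.9 gap 
-72 -18.6 12.6 gap 
-68 -18.7 12.7 gap 
-64 -17.1 11.3 gap (np.float64(-6.2), np.float64(2.8))
-60 -16.5 11.2 gap (np.float64(-12.1), np.float64(6.3))
-56 -16.9 11.2 gap (np.float64(-12.0), np.float64(6.5))
-52 -16.0 10.6 gap (np.float64(-11.4), np.float64(5.4))
pin -0.001700899370447851 -0.00023256409131289365
fork 10 0 
fork 14 0 
fork 18 145 (np.float64(-6.8), np.float64(12.6))
fork 22 442 (np.float64(-10.6), np.float64(18.2))
fork 26 427 (np.float64(-13.5), np.float64(19.0))
fork 30 409 (np.float64(-13.3), np.float64(19.5))
fork 34 490 (np.float64(-12.4), np.float64(19.5))
fork 38 375 (np.float64(-11.7), np.float64(19.5))
fork 42 344 (np.float64(-11.0), np.float64(20.1))
fork 46 338 (np.float64(-11.2), np.float64(20.0))
fork 50 337 (np.float64(-10.3), np.float64(20.7))
fork 54 84 (np.float64(-10.0), np.float64(19.3))
fork 58 0 
fork 62 0 
fork 66 0 
fork 70 0 
fork 74 0 
fork 78 0
```

servo_tool:
  deltas:
    - [[0,0.0005,-0.003,-0.012,0.46],[0,0,0,-0.015,0],[0,0,0,-0.015,0],[0,0,0,-0.006,0],[0,0,0,0,0],[0,0,0,0,0],[0,0,0,0,0],[0,0,0,0,0]]

```text
time: 7.55
tool_pos: [0.4326, 0.1852, 0.0561]
tool_rot: [0.001, -0.087, 0.996, 0.0]
contact_force: [1.3, 0.3, -2.3]
gripper_width: 0.244
grasp_force: 58.8
```

```bash
cat >> h.py <<'E'
a=np.radians(10); ex=np.array([np.cos(a),np.sin(a)]); ey=np.array([-ex[1],ex[0]]); o=np.array([.5935,.2167])
def piv(p): d=(np.atleast_2d(p)[:,:2]-o)*1e3; return np.c_[d@ex,d@ey].round(1)
E
python3 - <<'E'
from h import *
s=st(); print('tcp piv',piv(s['tool_pos'])); g=grab('scene'); save(g,'pics/s2.png',(220,165,340,220),6)
P=[np.r_[o+ex*x+ey*y,z] for x,y,z in ((0,0,.038),(-.074,-.003,.021),(-.110,.0103,.0305),(-.104,.028,.018))]
print('expect pin, clipback, tip, arm corner',((proj(g,P)-[220,165])*6).round(0).tolist())
E
```

```text
t 7.55 p [0.4326 0.1852 0.0561] yline 100.00 F [ 1.27  0.28 -2.26] w 0.244 g 58.8 j [ 0.25 -0.12  2.12 -0.    1.14 -1.5 ]
tcp piv [[-163.9   -3.1]]
expect pin, clipback, tip, arm corner [[81.0, 109.0], [238.0, 172.0], [305.0, 177.0], [274.0, 218.0]]
```

View pics/s2.png

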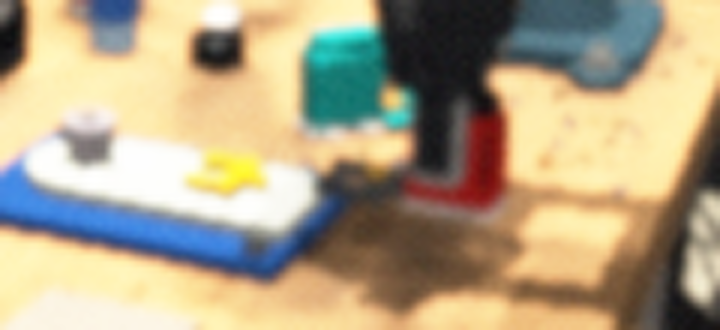

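The crop shows the pin at (90,125), the clip at (228,172) with its tail at (265,175), and the fork held level, with its tip at (320,180). That puts the tip about 112 mm before the pin. I lower and advance.

servo_tool:
  deltas:
    - [[0,0,0,-0.0083,0],[0,0,0,0,0],[0,0.00492,0.00087,0,0],[0,0.00492,0.00087,0,0],[0,0.00492,0.00087,0,0],[0,0.00492,0.00087,0,0],[0,0,0,0,0],[0,0,0,0,0]]

```text
time: 8.4
tool_pos: [0.4518, 0.1885, 0.047]
tool_rot: [-0.0, -0.087, 0.996, -0.0]
contact_force: [-0.3, 0.1, -1.6]
gripper_width: 0.248
grasp_force: 58.8
```

Run:
```python
from h import *
s=st(); print('tcp piv',piv(s['tool_pos'])); g=grab('scene'); save(g,'pics/s3.png',(220,165,320,215),7)
f=grab('top'); hsv=cv2.cvtColor(f['pixels'],cv2.COLOR_RGB2HSV); k=cv2.inRange(hsv,(20,130,110),(38,255,255)); k[:180]=0;k[215:]=0;k[:,:245]=0;k[:,290:]=0
p=np.argwhere(k)[:,::-1]; q=piv(ray(f,p,.024)); print(len(p),q.min(0),q.max(0))
```

```text
t 8.40 p [0.4518 0.1885 0.047 ] yline 99.99 F [-0.25  0.13 -1.62] w 0.248 g 58.8 j [ 0.24 -0.06  2.08  0.    1.12 -1.5 ]
tcp piv [[-144.5   -3.2]]
6 [-53.9 -13.3] [-51.2   8.2]
```

View pics/s3.png

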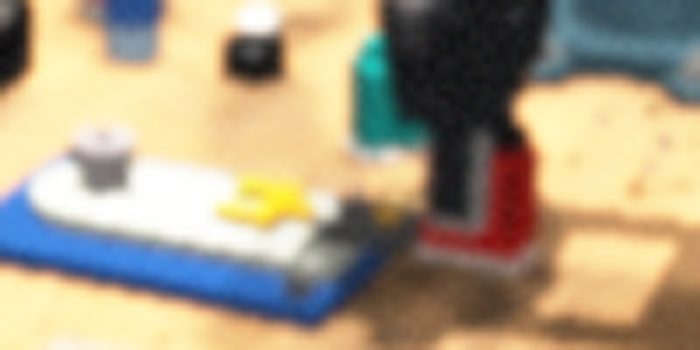

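The fork straddles the line of the clip, with its near prong tip at (330,215) and the tail at (310,212). The prongs are level with the clip and just short of its tail.

servo_tool:
  deltas:
    - [[0,0.00295,0.00052,0,0],[0,0.00295,0.00052,0,0],[0,0.00295,0.00052,0,0],[0,0.00295,0.00052,0,0],[0,0.00197,0.00035,0,0],[0,0,0,0,0],[0,0,0,0,0],[0,0,0,0,0]]

```text
time: 9.3
tool_pos: [0.4653, 0.1909, 0.0469]
tool_rot: [-0.0, -0.087, 0.996, -0.0]
contact_force: [0.6, 0.2, -1.1]
gripper_width: 0.243
grasp_force: 58.8
```

```bash
cat >> h.py <<'E'
def look(sv=None,crop=None,s=7):
    S=st(); F=S['contact_force'][:2]; print('tcp piv',piv(S['tool_pos']),'Fx %.2f Fy %.2f'%(F@ex,F@ey))
    f=grab('top'); hsv=cv2.cvtColor(f['pixels'],cv2.COLOR_RGB2HSV); k=cv2.inRange(hsv,(20,130,110),(38,255,255)); k[:140]=0;k[215:]=0;k[:,:240]=0;k[:,295:]=0
    p=np.argwhere(k)[:,::-1]; q=piv(ray(f,p,.024)) if len(p) else np.zeros((1,2)); print('top yellow',len(p),q.min(0),q.max(0))
    g=grab('scene'); hsv=cv2.cvtColor(g['pixels'],cv2.COLOR_RGB2HSV); k=cv2.inRange(hsv,(22,150,140),(35,255,255)); k[:180]=0;k[205:]=0;k[:,:225]=0;k[:,275:]=0
    n,l,t,c=cv2.connectedComponentsWithStats(k)
    for i in range(1,n):
        if t[i,4]>8: print('scene yellow',t[i],c[i].round(1),piv(ray(g,[c[i]],.024)))
    if sv: save(g,sv,crop,s)
E
python3 -c "from h import *;look()"
```

```text
t 9.30 p [0.4653 0.1909 0.0469] yline 100.00 F [ 0.58  0.17 -1.11] w 0.243 g 58.8 j [ 0.24 -0.02  2.04 -0.    1.12 -1.5 ]
tcp piv [[-130.8   -3.1]] Fx 0.60 Fy 0.07
top yellow 0 [0. 0.] [0. 0.]
scene yellow [254 191   9   6  32] [258.  193.2] [[-71.5   2.2]]
```

servo_tool:
  deltas:
    - [[0,0.00148,0.00026,0,0],[0,0.00148,0.00026,0,0],[0,0.00148,0.00026,0,0],[0,0.00148,0.00026,0,0],[0,0.00148,0.00026,0,0],[0,0.00148,0.00026,0,0],[0,0,0,0,0],[0,0,0,0,0]]

```text
time: 10.2
tool_pos: [0.4744, 0.1925, 0.047]
tool_rot: [0.0, -0.087, 0.996, 0.0]
contact_force: [1.3, -0.1, -1.1]
gripper_width: 0.249
grasp_force: 58.8
```

```bash
python3 -c "
from h import *;look('pics/s4.png',(225,170,305,215),8)"
```

```text
t 10.20 p [0.4744 0.1925 0.047 ] yline 100.00 F [ 1.32 -0.14 -1.13] w 0.249 g 58.8 j [ 0.24 -0.    2.02  0.    1.12 -1.51]
tcp piv [[-121.5   -3.1]] Fx 1.28 Fy -0.37
top yellow 0 [0. 0.] [0. 0.]
scene yellow [252 191   8   5  27] [255.5 192.8] [[-64.7   2.8]]
```

View pics/s4.png

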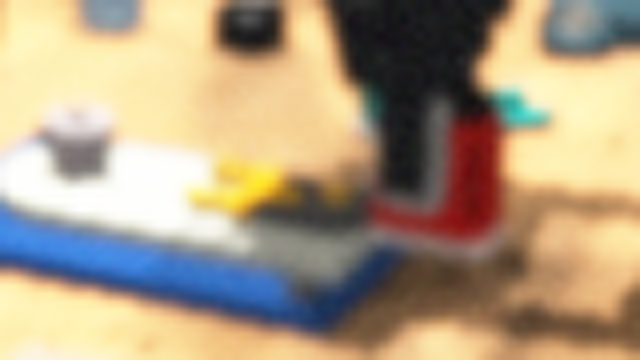

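The prongs bear on the clip's flat back at (265,205), with the clip at (235,185) and the pin at (78,140), in line. I push on, drawing it sideways onto the line.

servo_tool:
  deltas:
    - [[0,0.00185,0.001,0,0],[0,0.00185,0.001,0,0],[0,0.00185,0.001,0,0],[0,0.00185,0.001,0,0],[0,0.00185,0.001,0,0],[0,0.00185,0.001,0,0],[0,0.00185,0.001,0,0],[0,0.00185,0.001,0,0]]

```text
time: 11.1
tool_pos: [0.4893, 0.2006, 0.047]
tool_rot: [-0.0, -0.087, 0.996, -0.0]
contact_force: [-0.1, -0.4, -1.8]
gripper_width: 0.246
grasp_force: 58.8
```

servo_tool:
  deltas:
    - [[0,0,0,0,0],[0,-0.00492,-0.00087,0,0],[0,-0.00985,-0.00174,0,0],[0,-0.01477,-0.0026,0,0],[0,-0.01477,-0.0026,0,0],[0,0,0,0,0],[0,0,0,0,0],[0,0,0,0,0]]

```text
time: 11.9
tool_pos: [0.4452, 0.1927, 0.0472]
tool_rot: [0.0, -0.087, 0.996, 0.0]
contact_force: [-0.1, 0.6, -2.4]
gripper_width: 0.245
grasp_force: 59.0
```

```bash
cat >> h.py <<'E'
def topclip():
    f=grab('top'); im=cv2.resize(f['pixels'],None,fx=5,fy=5,interpolation=cv2.INTER_CUBIC); k=cv2.inRange(cv2.cvtColor(im,cv2.COLOR_RGB2HSV),(20,130,110),(38,255,255)); k[:700]=0;k[1075:]=0;k[:,:1200]=0;k[:,1475:]=0
    p=np.argwhere(k)[:,::-1]; q=piv(ray(f,(p+.5)/5-.5,.024)); print('ext',q.min(0),q.max(0))
    for x in np.arange(-70,20,4):
        s=np.sort(q[abs(q[:,0]-x)<2,1])
        if len(s)>9: g=np.diff(s); j=g.argmax(); print(x,s[0],s[-1],'mid',(s[0]+s[-1])/2,('gap',s[j],s[j+1]) if g[j]>3 else '')
E
python3 -c "
from h import *;look();topclip()"
```

```text
t 11.90 p [0.4452 0.1927 0.0472] yline 99.99 F [-0.13  0.62 -2.37] w 0.245 g 59.0 j [ 0.26 -0.07  2.09 -0.    1.12 -1.49]
tcp piv [[-150.2    2.2]] Fx -0.02 Fy 0.63
top yellow 77 [-62.1 -12.2] [-27.3  16.6]
scene yellow [247 191   7   5  23] [250.1 193. ] [[-52.9  10.1]]
ext [-62.3 -13.6] [-27.1  17.8]
-62 -1.2 4.7 mid 1.75 
-58 -1.0 5.1 mid 2.05 
-54 -1.5 5.8 mid 2.15 
-50 -12.6 17.3 mid 2.3500000000000005 
-46 -13.6 17.8 mid 2.1000000000000005 
-42 -12.9 17.0 mid 2.05 
-38 -10.8 15.3 mid 2.25 ('gap', np.float64(-6.5), np.float64(11.0))
-34 -11.6 15.9 mid 2.1500000000000004 ('gap', np.float64(-7.5), np.float64(12.2))
-30 -11.6 15.4 mid 1.9000000000000004 ('gap', np.float64(-6.0), np.float64(11.5))
-26 -9.1 12.8 mid 1.8500000000000005 ('gap', np.float64(-6.1), np.float64(11.9))
```

servo_tool:
  deltas:
    - [[0,0.00591,0.00104,0,0],[0,0.00788,0.00139,0,0],[0,0.00788,0.00139,0,0],[0,0.00788,0.00139,0,0],[0,0.00788,0.00139,0,0],[0,0.00394,0.00069,0,0],[0,0.00197,0.00035,0,0],[0,0,0,0,0]]

```text
time: 12.85
tool_pos: [0.4883, 0.2004, 0.047]
tool_rot: [-0.0, -0.087, 0.996, -0.0]
contact_force: [-0.5, 0.8, -1.9]
gripper_width: 0.247
grasp_force: 59.0
```

servo_tool:
  deltas:
    - [[0,0.00202,9e-05,0,0],[0,0.00202,9e-05,0,0],[0,0.00202,9e-05,0,0],[0,0.00202,9e-05,0,0],[0,0.00202,9e-05,0,0],[0,0.00202,9e-05,0,0],[0,0.00202,9e-05,0,0],[0,0.00202,9e-05,0,0]]

```text
time: 13.65
tool_pos: [0.5045, 0.201, 0.047]
tool_rot: [-0.0, -0.087, 0.996, 0.0]
contact_force: [0.2, -0.8, -3.0]
gripper_width: 0.24
grasp_force: 59.1
```

servo_tool:
  deltas:
    - [[0,0,0,0,0],[0,-0.00492,-0.00087,0,0],[0,-0.00985,-0.00174,0,0],[0,-0.01477,-0.0026,0,0],[0,-0.00492,-0.00087,0,0],[0,0,0,0,0],[0,0,0,0,0],[0,0,0,0,0]]

```text
time: 14.45
tool_pos: [0.4703, 0.195, 0.0472]
tool_rot: [0.0, -0.087, 0.996, 0.0]
contact_force: [0.2, -1.1, -1.7]
gripper_width: 0.243
grasp_force: 59.0
```

```bash
python3 -c "
from h import *;look();topclip()"
```

```text
t 14.45 p [0.4703 0.195  0.0472] yline 99.99 F [ 0.19 -1.05 -1.71] w 0.243 g 59.0 j [ 0.25 -0.01  2.03 -0.    1.12 -1.5 ]
tcp piv [[-1.251e+02  1.000e-01]] Fx 0.01 Fy -1.07
top yellow 19 [-26.2 -13.6] [-12.   13.1]
scene yellow [241 189   8   6  25] [244.7 191.3] [[-35.6   6.3]]
ext [-25.9 -13.8] [-10.4  13.9]
-26 9.5 13.9 mid 11.7 
-22 -13.8 13.7 mid -0.05000000000000071 ('gap', np.float64(-9.7), np.float64(10.1))
-18 -13.8 13.8 mid 0.0 ('gap', np.float64(-9.0), np.float64(9.5))
-14 -13.1 13.2 mid 0.04999999999999982 ('gap', np.float64(-7.3), np.float64(7.4))
-10 -9.8 11.1 mid 0.6499999999999995 ('gap', np.float64(-7.5), np.float64(7.3))
```

servo_tool:
  deltas:
    - [[0,0.00492,0.00087,0,0],[0,0.00788,0.00139,0,0],[0,0.00788,0.00139,0,0],[0,0.00788,0.00139,0,0],[0,0.00394,0.00069,0,0],[0,0.00197,0.00035,0,0],[0,0.00098,0.00017,0,0],[0,0,0,0,0]]

```text
time: 15.4
tool_pos: [0.5052, 0.2012, 0.0469]
tool_rot: [-0.0, -0.087, 0.996, -0.0]
contact_force: [-0.4, 0.4, -1.5]
gripper_width: 0.243
grasp_force: 59.0
```

servo_tool:
  deltas:
    - [[0,0.00098,0.00017,0,0],[0,0.00098,0.00017,0,0],[0,0.00098,0.00017,0,0],[0,0.00098,0.00017,0,0],[0,0.00098,0.00017,0,0],[0,0.00098,0.00017,0,0],[0,0,0,0,0],[0,0,0,0,0]]

```text
time: 16.2
tool_pos: [0.5113, 0.2023, 0.0471]
tool_rot: [0.0, -0.087, 0.996, 0.0]
contact_force: [0.1, 0.9, -1.4]
gripper_width: 0.247
grasp_force: 59.0
```

```bash
python3 -c "
from h import *;look()"
```

```text
t 16.20 p [0.5113 0.2023 0.0471] yline 100.00 F [ 0.07  0.94 -1.44] w 0.247 g 59.0 j [ 0.24  0.09  1.93 -0.    1.12 -1.5 ]
tcp piv [[-83.5   0.1]] Fx 0.23 Fy 0.91
top yellow 0 [0. 0.] [0. 0.]
scene yellow [235 189  12   5  31] [240.5 191.1] [[-25.    9.5]]
```

Now gently, with force checks.

servo_tool:
  deltas:
    - [[0,0.00049,9e-05,0,0],[0,0.00049,9e-05,0,0],[0,0.00049,9e-05,0,0],[0,0.00049,9e-05,0,0],[0,0,0,0,0],[0,0,0,0,0],[0,0,0,0,0],[0,0,0,0,0]]

```text
time: 17.1
tool_pos: [0.5127, 0.2025, 0.0468]
tool_rot: [-0.0, -0.087, 0.996, -0.0]
contact_force: [-3.0, -0.9, -0.0]
gripper_width: 0.248
grasp_force: 59.0
```

servo_tool:
  deltas:
    - [[0,0.00049,9e-05,0,0],[0,0.00049,9e-05,0,0],[0,0.00049,9e-05,0,0],[0,0.00049,9e-05,0,0],[0,0,0,0,0],[0,0,0,0,0],[0,0,0,0,0],[0,0,0,0,0]]

```text
time: 17.9
tool_pos: [0.5136, 0.2027, 0.0468]
tool_rot: [-0.002, -0.087, 0.996, -0.0]
contact_force: [-8.1, -2.1, 3.7]
gripper_width: 0.252
grasp_force: 59.5
```

servo_tool:
  deltas:
    - [[0,0.00049,9e-05,0,0],[0,0.00049,9e-05,0,0],[0,0,0,0,0],[0,0,0,0,0],[0,0,0,0,0],[0,0,0,0,0],[0,0,0,0,0],[0,0,0,0,0]]

```text
time: 18.7
tool_pos: [0.5148, 0.203, 0.0468]
tool_rot: [-0.002, -0.087, 0.996, -0.0]
contact_force: [-7.6, -1.7, 2.9]
gripper_width: 0.245
grasp_force: 59.6
```

```bash
python3 -c "
from h import *;look()"
```

```text
t 18.70 p [0.5148 0.203  0.0468] yline 100.00 F [-7.6  -1.73  2.93] w 0.245 g 59.6 j [ 0.24  0.1   1.92  0.    1.13 -1.5 ]
tcp piv [[-79.9   0.1]] Fx -7.79 Fy -0.39
top yellow 0 [0. 0.] [0. 0.]
scene yellow [235 189  10   5  25] [240.1 190.8] [[-23.2   8.1]]
```

servo_tool:
  deltas:
    - [[0,0.00049,9e-05,0,0],[0,0.00049,9e-05,0,0],[0,0,0,0,0],[0,0,0,0,0],[0,0,0,0,0],[0,0,0,0,0],[0,0,0,0,0],[0,0,0,0,0]]

```text
time: 19.6
tool_pos: [0.517, 0.2033, 0.0468]
tool_rot: [-0.0, -0.087, 0.996, 0.0]
contact_force: [-3.4, -0.7, -0.9]
gripper_width: 0.245
grasp_force: 59.1
```

servo_tool:
  deltas:
    - [[0,0.00049,9e-05,0,0],[0,0.00049,9e-05,0,0],[0,0,0,0,0],[0,0,0,0,0],[0,0,0,0,0],[0,0,0,0,0],[0,0,0,0,0],[0,0,0,0,0]]

```text
time: 20.4
tool_pos: [0.5182, 0.2035, 0.0472]
tool_rot: [0.0, -0.087, 0.996, 0.0]
contact_force: [-0.3, -0.8, -1.5]
gripper_width: 0.243
grasp_force: 59.0
```

The force fell away, which suggests a snap. I back off and look.

servo_tool:
  deltas:
    - [[0,-0.00295,-0.00052,0,0],[0,-0.00788,-0.00139,0,0],[0,-0.01477,-0.0026,0,0],[0,-0.01477,-0.0026,0,0],[0,-0.00788,-0.00139,0,0],[0,0,0,0,0],[0,0,0,0,0],[0,0,0,0,0]]

```text
time: 21.2
tool_pos: [0.4704, 0.1951, 0.0473]
tool_rot: [0.0, -0.087, 0.996, 0.0]
contact_force: [-0.3, 0.5, -1.7]
gripper_width: 0.25
grasp_force: 59.0
```

```bash
python3 -c "
from h import *;look('pics/s5.png',(225,160,305,215),8);topclip()"
```

```text
t 21.20 p [0.4704 0.1951 0.0473] yline 99.99 F [-0.32  0.46 -1.73] w 0.250 g 59.0 j [ 0.25 -0.01  2.03 -0.    1.12 -1.5 ]
tcp piv [[-1.25e+02  1.00e-01]] Fx -0.23 Fy 0.50
top yellow 79 [-23.8 -14.8] [-1.7 14.2]
scene yellow [235 189   9   4  25] [239.5 190.7] [[-21.7   8.6]]
ext [-25.4 -15.2] [-0.3 15.7]
-26 -1.5 5.2 mid 1.85 
-22 -14.1 14.0 mid -0.04999999999999982 
-18 -15.2 15.7 mid 0.25 
-14 -15.1 15.5 mid 0.20000000000000018 
-10 -13.8 14.4 mid 0.2999999999999998 
-6 -13.8 14.4 mid 0.2999999999999998 ('gap', np.float64(-8.6), np.float64(8.6))
-2 -13.6 14.5 mid 0.4500000000000002 ('gap', np.float64(-11.7), np.float64(11.2))
```

View pics/s5.png

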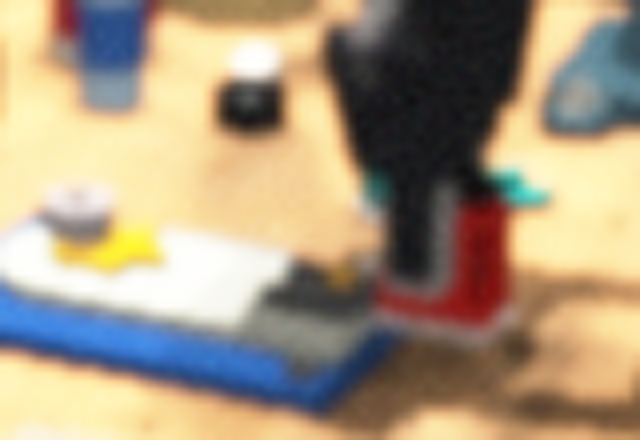

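The clip sits under the pin's head at (100,245) and the fork is clear at (320,280). I check its seating in numbers after a bit more retreat.

servo_tool:
  deltas:
    - [[0,-0.00985,-0.00174,0,0],[0,-0.01477,-0.0026,0,0],[0,0,0,0,0],[0,0,0,0,0],[0,0,0,0,0],[0,0,0,0,0],[0,0,0,0,0],[0,0,0,0,0]]

```text
time: 22.15
tool_pos: [0.4453, 0.1907, 0.047]
tool_rot: [-0.0, -0.087, 0.996, -0.0]
contact_force: [0.1, -0.9, -2.0]
gripper_width: 0.243
grasp_force: 59.0
```

```bash
cat > e.py <<'E'
from h import *
# sub-pixel edge profile: yellowness along pivot x, tail strip and bridge strip
def prof(f,img,off,name):
    for nm,ys in (('tail',np.arange(-3,3.1,.5)),('wing',np.r_[np.arange(-13,-7,.5),np.arange(7,13,.5)])):
        xs=np.arange(-95,5,.5); v=[]
        for x in xs:
            P=np.array([np.r_[o+ex*x/1e3+ey*(y+off)/1e3,.024] for y in ys]); uv=proj(f,P).astype(np.float32)
            c=cv2.remap(img.astype(np.float32),uv[None,:,0].copy(),uv[None,:,1].copy(),cv2.INTER_LINEAR)[0]; v.append((c[:,0]/2+c[:,1]/2-c[:,2]).mean())
        v=np.array(v); h=(v.max()+np.median(v))/2; i=np.where(v>h)[0]; print(name,nm,'rise',xs[i[0]],'fall',xs[i[-1]],v.max().round(0))
f=grab('top'); prof(f,f['pixels'],0.2,'now')
im=cv2.cvtColor(cv2.resize(cv2.imread('pics/crop1.png'),(150,95),interpolation=cv2.INTER_AREA),cv2.COLOR_BGR2RGB)
full=np.zeros((384,512,3),np.uint8); full[145:240,155:305]=im; prof(f,full,-3,'first')
# pin head centre from mask by depth and by grey circle at z=.038
C=cloud(f); k=(C[:,:,2]>.031)&(C[:,:,2]<.046); b=np.zeros_like(k); b[150:185,245:280]=1; p=np.argwhere(k&b)[:,::-1]; print('pin',len(p),piv(ray(f,[p.mean(0)],.038)))
E
python3 e.py
```

```text
now tail rise -29.0 fall -12.0 172.0
now wing rise -20.0 fall -7.5 172.0
first tail rise -82.5 fall -66.0 165.0
first wing rise -73.0 fall -50.5 163.0
pin 90 [[-1.3  0.9]]
```

The edges put the clip within about 1 mm of home. A light feel with the fork, kept just short of home, confirms whether it is fully seated.

servo_tool:
  deltas:
    - [[0,0.00985,0.00174,0,0],[0,0.01477,0.0026,0,0],[0,0.01477,0.0026,0,0],[0,0.01477,0.0026,0,0],[0,0.00985,0.00174,0,0],[0,0.00591,0.00104,0,0],[0,0.00295,0.00052,0,0],[0,0,0,0,0]]

```text
time: 23.0
tool_pos: [0.5181, 0.2035, 0.0469]
tool_rot: [-0.0, -0.087, 0.996, -0.0]
contact_force: [-0.8, 0.5, -1.1]
gripper_width: 0.249
grasp_force: 59.0
```

servo_tool:
  deltas:
    - [[0,0.00049,9e-05,0,0],[0,0.00049,9e-05,0,0],[0,0.00049,9e-05,0,0],[0,0,0,0,0],[0,0,0,0,0],[0,0,0,0,0],[0,0,0,0,0],[0,0,0,0,0]]

```text
time: 23.8
tool_pos: [0.5194, 0.2038, 0.047]
tool_rot: [-0.0, -0.087, 0.996, -0.0]
contact_force: [-0.7, -0.3, -2.2]
gripper_width: 0.245
grasp_force: 59.0
```

```bash
python3 -c "
from h import *;look()"
```

```text
t 23.80 p [0.5194 0.2038 0.047 ] yline 99.99 F [-0.72 -0.27 -2.21] w 0.245 g 59.0 j [ 0.24  0.1   1.91  0.    1.12 -1.5 ]
tcp piv [[-75.2   0.1]] Fx -0.76 Fy -0.14
top yellow 0 [0. 0.] [0. 0.]
scene yellow [235 189   8   4  18] [239.1 190.6] [[-20.5   8.3]]
```

servo_tool:
  deltas:
    - [[0,0.00049,9e-05,0,0],[0,0.00049,9e-05,0,0],[0,0.00049,9e-05,0,0],[0,0.00049,9e-05,0,0],[0,0,0,0,0],[0,0,0,0,0],[0,0,0,0,0],[0,0,0,0,0]]

```text
time: 24.7
tool_pos: [0.5214, 0.2041, 0.047]
tool_rot: [-0.0, -0.087, 0.996, -0.0]
contact_force: [-0.6, 0.2, -1.8]
gripper_width: 0.248
grasp_force: 59.0
```

servo_tool:
  deltas:
    - [[0,0.00049,9e-05,0,0],[0,0.00049,9e-05,0,0],[0,0,0,0,0],[0,0,0,0,0],[0,0,0,0,0],[0,0,0,0,0],[0,0,0,0,0],[0,0,0,0,0]]

```text
time: 25.5
tool_pos: [0.5224, 0.2043, 0.047]
tool_rot: [-0.0, -0.087, 0.996, 0.0]
contact_force: [-0.1, -0.4, -1.9]
gripper_width: 0.243
grasp_force: 59.0
```

servo_tool:
  deltas:
    - [[0,0.00049,9e-05,0,0],[0,0.00049,9e-05,0,0],[0,0,0,0,0],[0,0,0,0,0],[0,0,0,0,0],[0,0,0,0,0],[0,0,0,0,0],[0,0,0,0,0]]

```text
time: 26.3
tool_pos: [0.5234, 0.2045, 0.047]
tool_rot: [-0.0, -0.087, 0.996, -0.0]
contact_force: [0.1, -0.3, -1.7]
gripper_width: 0.245
grasp_force: 59.0
```

Free to within 1 mm of home, so the clip is seated. I withdraw and return the tool.

servo_tool:
  deltas:
    - [[0,-0.00492,-0.00087,0,0],[0,-0.01477,-0.0026,0,0],[0,-0.01477,-0.0026,0,0],[0,-0.01477,-0.0026,0,0],[0,-0.01477,-0.0026,0,0],[0,0,0,0.02,0],[0,0,0,0.03,0],[0,0,0,0.03,0]]

```text
time: 27.1
tool_pos: [0.4583, 0.193, 0.1272]
tool_rot: [-0.001, -0.087, 0.996, -0.0]
contact_force: [1.6, 0.6, -1.8]
gripper_width: 0.251
grasp_force: 58.9
```

servo_tool:
  deltas:
    - [[0,0,0,0.015,0],[0,0.002,0.017,0,-8],[0,0.002,0.017,0,-8],[0,0.002,0.017,0,-8],[0,0.002,0.017,0,-8],[0,0.002,0.017,0,-8],[0,0.002,0.017,0,-8],[0,0.002,0.017,0,-8]]

```text
time: 27.9
tool_pos: [0.4729, 0.3127, 0.1411]
tool_rot: [-0.0, 0.393, 0.919, -0.001]
contact_force: [0.5, -0.8, -0.4]
gripper_width: 0.247
grasp_force: 59.0
```

servo_tool:
  deltas:
    - [[0,0.002,0.017,0,-8],[0,0.002,0.017,0,-8],[0,0.002,0.017,0,-8],[0,0.002,0.017,0,-8],[0,0.001,0.004,0,-2.2],[0,0,0,0,0],[0,0,0,0,0],[0,0,0,0,0]]

```text
time: 28.7
tool_pos: [0.4822, 0.3837, 0.1416]
tool_rot: [-0.0, 0.644, 0.765, -0.0]
contact_force: [-0.3, 0.2, -1.1]
gripper_width: 0.246
grasp_force: 59.0
```

```bash
python3 -c "
from h import *;st()"
```

```text
t 28.70 p [0.4822 0.3837 0.1416] yline 9.81 F [-0.28  0.22 -1.14] w 0.246 g 59.0 j [ 0.55  0.12  1.72 -0.    1.3   0.38]
```

servo_tool:
  deltas:
    - [[0,0.003,0.005,-0.02,0],[0,0,0,-0.025,0],[0,0,0,-0.025,0],[0,0,0,-0.015,0],[0,0,0,-0.007,0],[0,0,0,-0.002,0],[0,0,0,0,0],[0,0,0,0,0]]

```text
time: 29.5
tool_pos: [0.4863, 0.3898, 0.0495]
tool_rot: [0.0, 0.644, 0.765, 0.001]
contact_force: [-0.4, -0.0, -1.4]
gripper_width: 0.248
grasp_force: 59.0
```

servo_tool:
  deltas:
    - [[0,0,0,-0.001,0],[0,0,0,-0.001,0],[0,0,0,-0.0005,0],[0,0,0,0,0],[0,0,0,0,0],[0,0,0,0,0],[0,0,0,0,0],[0,0,0,0,0]]

```text
time: 30.3
tool_pos: [0.4854, 0.3892, 0.0455]
tool_rot: [0.0, 0.644, 0.765, -0.0]
contact_force: [-0.2, 0.7, -1.8]
gripper_width: 0.244
grasp_force: 59.0
```

servo_tool:
  deltas:
    - [[0,0,0,-0.0005,0],[0,0,0,-0.0005,0],[0,0,0,-0.0005,0],[0,0,0,-0.0005,0],[0,0,0,0,0],[0,0,0,0,0],[0,0,0,0,0],[0,0,0,0,0]]

```text
time: 31.1
tool_pos: [0.486, 0.3896, 0.0448]
tool_rot: [0.0, 0.644, 0.765, 0.001]
contact_force: [-2.6, -1.2, 4.6]
gripper_width: 0.245
grasp_force: 59.9
```

servo_tool:
  deltas:
    - [[40,0,0,0,0],[70,0,0,0,0],[100,0,0,0,0],[100,0,0,0,0],[100,0,0,0,0],[100,0,0,0,0],[100,0,0,0,0],[100,0,0,0,0]]

```text
time: 31.9
tool_pos: [0.4854, 0.3892, 0.0435]
tool_rot: [-0.0, 0.644, 0.765, -0.0]
contact_force: [-0.4, -0.1, -0.6]
gripper_width: 1.004
grasp_force: 0.0
```

servo_tool:
  deltas:
    - [[100,0,0,0.02,0],[100,0,0,0.03,0],[100,0,0,0.04,0],[100,0,0,0.04,0],[100,0,0,0.04,0],[100,0,0,0.03,0],[100,-0.02,-0.02,0,0],[100,-0.02,-0.04,0,0]]

```text
time: 32.7
tool_pos: [0.4457, 0.3302, 0.2456]
tool_rot: [0.001, 0.643, 0.766, 0.002]
contact_force: [-0.6, -1.5, 0.2]
gripper_width: 0.998
grasp_force: 0.0
```

servo_tool:
  deltas:
    - [[100,0,-0.05,0,0],[100,0,-0.05,0,0],[100,0,-0.05,0,0],[100,0,-0.05,0,0],[100,0,-0.05,0,0],[100,0,-0.05,0,0],[100,0,-0.05,0,0],[100,0,-0.05,0,0]]

```text
time: 33.5
tool_pos: [0.445, -0.0727, 0.2439]
tool_rot: [0.001, 0.644, 0.765, 0.0]
contact_force: [1.5, 0.1, -0.1]
gripper_width: 1.0
grasp_force: 0.0
```

servo_tool:
  deltas:
    - [[100,0,-0.05,0,0],[100,0,-0.05,0,0],[100,0,-0.05,0,0],[100,0,-0.05,0,0],[100,0,0,0,0],[100,0,0,0,0],[100,0,0,0,0],[100,0,0,0,0]]

```text
time: 34.3
tool_pos: [0.4456, -0.2695, 0.2435]
tool_rot: [0.0, 0.643, 0.765, 0.0]
contact_force: [0.2, 0.4, -0.7]
gripper_width: 1.003
grasp_force: 0.0
```

```bash
python3 e.py
python3 - <<'E'
from h import *
st(); f=grab('top'); hsv=cv2.cvtColor(f['pixels'],cv2.COLOR_RGB2HSV); C=cloud(f)
k=cv2.inRange(hsv,(0,140,60),(8,255,255))|cv2.inRange(hsv,(172,140,60),(180,255,255)); b=np.zeros_like(k); b[190:240,150:230]=1; k=k*b
w=ray(f,np.argwhere(k)[:,::-1],.066)[:,:2].astype(np.float32); print('red',len(w),cv2.minAreaRect(w),C[k>0][:,2].max())
q=C[190:240,150:230].reshape(-1,3); q=q[q[:,2]>.055]; print('handle top',len(q),q.mean(0),np.percentile(q[:,2],[50,95]))
E
```

```text
now tail rise -26.0 fall -11.0 144.0
now wing rise -16.0 fall -6.5 157.0
first tail rise -82.5 fall -66.0 165.0
first wing rise -73.0 fall -50.5 163.0
pin 88 [[-1.   0.9]]
t 34.35 p [ 0.4456 -0.2695  0.2436] yline 9.91 F [0.45 0.31 0.07] w 0.999 g 0.0 j [-0.69 -0.2   1.85  0.    1.49 -0.86]
red 78 ((0.48202410340309143, 0.39011356234550476), (0.021592922508716583, 0.039386700838804245), 14.818242073059082) 0.06867078619985181
handle top 180 [0.47662126 0.38135242 0.12451522] [0.06552839 0.90520146]
```

```bash
python3 -c "
from plant import manip;print(manip.job_done())"
```

```text
the job is handed in; nothing more can be done
None
```

Job handed in at about 34 s: camera and force checks put the clip home round the pin to within about 1 mm (peak push at the readings about 8 N), and the fork tool stands upright on its board, released, with nothing else touched.

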